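# Find the stamped carton and push it to the dispatch line

### The arm

A 6-joint arm with a two-finger parallel gripper is mounted at the origin on a cart in front of the work surface, level with it; the furniture and walls round the work are solid. World frame = base frame: x ahead of the robot, y to its left, z up, the work surface at z = 0. Lengths are in m, angles in rad, forces in N, time in s.
With the tool pointing down it reaches from about 0.375 to 0.9 m from the base axis. Payload 3.1 kg.
Tool frame: the origin (TCP) lies at the very end of the fingers, on their centre line; the grasp point (between the pads) lies 19 mm behind it (manip.pinch_z is the distance from the TCP to the grasp point, in m); z points along the fingers, y is the line along which they close (so a half turn about z gives the same grasp; the last joint's range is limited). The gripper opens to 85 mm and grips with 20 to 120 N. Pads are 22 mm wide; open, the fingers measure 114 mm over their backs; the gripper's body (76 mm by 85 mm) begins 54 mm behind the grasp point. The pads swing forward as they close: fully open they stand 13 mm farther back than shut.
Start: joints at [1.03, 0.527, 1.433, -0, 1.181, -0.178], TCP at [0.221, 0.585, 0.231] pointing down, gripper open.
Joint ranges: [-3.08, 3.08], [-0.75, 2.2], [0.22, 2.44], [-1.43, 4.57], [0, 2.65], [-2.85, 2.85]. Speed limits (rad/s): [2.79, 2.79, 3.14, 3.14, 3.14, 3.14].

### API

Orientations are given as a unit quaternion [x, y, z, w].
In Python, from station import manip gives the robot as it stands.
- The arm moves only by the tool servo_tool, never from a script. Its argument "commands" is one flat list of numbers, 7 for each row, row after row: the shift along the tool's x, y, z each as a share of 500 mm, from -1 to 1, then the turn, a rotation vector about the tool's x, y, z each as a share of 360 degrees, from -1 to 1, then the opening, from -1 (shut) to 1 (fully open). In form: [dx, dy, dz, rx, ry, rz, claw, dx, dy, dz, rx, ry, rz, claw, ...]. A call has 1 to 12 rows; each row shifts and turns the commanded pose from where the row before left it, along the tool's axes as they then stand; what a row does not reach is not made up. A row lasts 1/12 s, in which the tool goes at most 41.7 mm and 7.16 degrees, less where a joint would pass 70% of its speed; a pose out of reach is approached as far as the arm can. A call with a number of a shift or a turn outside -1 to 1 is refused whole. A call with a gripper value outside its range is refused whole. The fingers move at their own pace and stop on an object; "force" is the grip in N (left out, the last holds). Time passes only in rows, so rows that do not move let the fingers close. It gives the time, the measured TCP pose, the force, the opening and the grip force at its end, in the units of the state.
- manip.sense(): the state, without advancing time (a new reading comes with each control period).
- manip.snapshot(name): name is "side" or "top"; returns a dict with "img" (480x640x3 uint8, red, green, blue), "mtx" (3x3 intrinsics, pixels), "distortion" ([k1, k2, p1, p2, k3] as OpenCV has them; the pictures are not rectified), "world_to_cam" (4x4, takes a point from world to camera coordinates). Camera axes: x right, y up, looking along -z (the intrinsics and any distortion apply to the point x, -y, -z); pixel columns grow to the right and rows downward; lengths in m; the calibration is good to about 2 mm. A picture is of the moment at which its call begins. There is no depth.
- manip.sign_off(): hands the job in; it is judged then, once.
Trained networks look in a picture, given as the dict that the camera call returned (one of the last four; its "shot" number tells which), for a name from the list of things; names that differ only in an ending like _2 or _b are one class to them, and where a whole thing is asked for, a point or a joint stands for the part that bears it (a point fixed in the world has none). Each returns a list of dicts, best first, with "conf" (0 to 1); they miss things now and then, are a little off and sometimes report something else, mostly with a low value. They report only what shows in the picture. A call takes as long as a camera call.
- manip.look_for(picture, query): "box" ([left, top, width, height] in pixels, round what is visible of it).
- manip.silhouettes(picture, query): "pixels" (480x640 bool, what is visible of it) and "box" ([left, top, width, height] in pixels, round what is visible of it).
The state is a dict: "t": time; "q": joint angles; "qd": joint speeds; "tau": joint torques, N m; "tcp_pos": TCP position; "tool_rot": TCP orientation; "force": force on the tool from outside, world axes, zero at the start; "ft_torque": the same for the moment, N m; "finger_gap": opening from 0.0 (shut) to 1.0 (fully open); "gripper_force": force on a finger pad.
Only numpy, scipy, OpenCV 4.12 (cv2) and the standard library are available. Lean on these libraries where they do the work, as an engineer would, in place of code of your own. Each camera call takes 0.05 s, during which the arm holds its last target. There are 200 camera calls.

### The job

Exactly one of the two small cardboard cartons has a red round stamp on its underside. With the fingertips, tip each carton over backwards, away from the robot, so that it lies on its back with its underside facing the robot; then push the stamped one on along the desk, still on its back, until it lies across the yellow line centred on it. Leave the other carton where it fell, short of the line, do not lift or carry either carton, and leave the motor, the tin and the tape roll alone.

Things in the scene. Friction and masses are not known exactly. Their poses are not given: they have to be found in the camera images.
- carton_a: closed brown carton, 46 mm deep (x, front to back), 70 mm wide (y), 85 mm tall (z), about 0.25 kg, weight central; origin: centre of its underside. Starts upright, x axis pointing away from the robot within 0.3 rad, blank white label in front. Lying on its back: 46 mm high, z axis level and away from the robot (within about 50 degrees of the line's x axis). Its stamp, if any, is underneath.
- carton_b: the other carton, alike in size, weight, origin, axes and behaviour to the first.
- carton_a_middle (a point): the middle of carton_a, 42.5 mm up its z axis; 42 mm above the desk upright, 23 mm when on its back. Pushed gently at the front, 65 to 75 mm above the desk, a carton tips about its rear lower edge rather than sliding, and falls on to its back once past about 30 degrees.
- carton_b_middle (a point): the middle of carton_b, 42.5 mm up its z axis; 42 mm above the desk upright, 23 mm when on its back.
- stamp (a point): centre of the flat red round stamp, 38 mm across, in the middle of the underside of the stamped carton (it coincides with that carton's origin). Hidden from view until the carton is tipped over.
- dispatch_line: yellow tape line stuck flat on the desk beyond the two cartons, 14 mm wide and 300 mm long, no thickness that matters: things slide over it. Origin: its middle; its x axis points across the line, away from the robot; its y axis runs along it, to the left.
- motor_a: bystander: small yellow brushless motor, 28 mm across, 31 mm tall; origin at the centre of its underside
- flux_tin: bystander: round cream tin with a green lid, 47 mm across, 18 mm tall; origin at the centre of its underside
- kapton_roll: bystander: orange tape roll lying flat, 57 mm across, 19 mm tall; origin at the centre of its underside

How it is judged:
On the way, in this order (a step that is already met when the one before it is completed fails the run):
1. one carton has been tipped on to its back, underside towards the robot (((angle between carton_a's own z axis and vertical between 1.35 and 1.79 rad and angle between the z axis of carton_a and the x axis of dispatch_line, either way round below 0.9 rad and world x of carton_a_middle above 0.48 m and height (world z) of carton_a_middle below 0.031 m) or (angle between carton_b's own z axis and vertical between 1.35 and 1.79 rad and angle between the z axis of carton_b and the x axis of dispatch_line, either way round below 0.9 rad and world x of carton_b_middle above 0.48 m and height (world z) of carton_b_middle below 0.031 m))), for 0.2 s.
2. both cartons lie on their backs, undersides towards the robot (angle between carton_a's own z axis and vertical between 1.35 and 1.79 rad and angle between the z axis of each of carton_a, carton_b and the x axis of dispatch_line, either way round below 0.9 rad and world x of each of carton_a_middle, carton_b_middle above 0.48 m and height (world z) of each of carton_a_middle, carton_b_middle below 0.031 m and angle between carton_b's own z axis and vertical between 1.35 and 1.79 rad), for 0.2 s.
At the end, for the whole second after the job is handed in: Both cartons lie at rest on their backs with the underside towards the robot (z axis within 0.9 rad of the line's x axis, middle beyond world x = 0.48); the stamped one's middle is within 15 mm of the line's own middle across it, 140 mm along it; the other's is over 25 mm short of it (all of step 2 and x of carton_a_middle in the frame of dispatch_line between -0.015 and 0.015 m and y of carton_a_middle in the frame of dispatch_line between -0.14 and 0.14 m and x of carton_b_middle in the frame of dispatch_line below -0.025 m and linear speed of each of carton_a, carton_b below 0.01 m/s and angular speed of each of carton_a, carton_b below 0.1 rad/s); the robot touches nothing.
It fails at once if a carton was lifted off the desk (its middle rose above 70 mm) (height (world z) of any of carton_a_middle, carton_b_middle above 0.07 m).
It fails at once if the unstamped carton was pushed to the line (its middle came within 25 mm of it) (x of carton_b_middle in the frame of dispatch_line above -0.025 m).
It fails at once if a bystander was moved by more than 20 mm (distance of any of motor_a, flux_tin, kapton_roll from where it was at the start of the episode above 0.02 m).
It also fails if it takes over 53 s, if anything falls off the work surface, if the arm or the gripper's body presses on something with over 40 N, if the wrist force passes 120 N, or if a joint passes its speed limit or range.

## Working session

There is one attempt and no reset: what is moved stays moved. The work goes in short steps, Python scripts to look and compute and a tool call to move; the robot and the scene stay as the last step left them, time stands still between calls to the robot, and variables do not carry over. Pictures are saved under pics/ and viewed, at most 10 in all, crops included, and the job is handed in when it is done.

Besides the shell and the picture viewer there is one more tool, called after ">>>" by a JSON object that holds its "method" and its "body", one argument or row to a line. servo_tool: Moves the arm, as the interface text tells. Its arguments: {"type":"object","properties":{"commands":{"type":"array"},"force":{"type":"number"}},"required":["commands"]}

```bash
mkdir -p pics; ls
cat > h.py <<'E'
import numpy as np, cv2
from station import manip
def snap(n,f=None):
    s=manip.snapshot(n)
    if f: cv2.imwrite('pics/'+f,s['img'][:,:,::-1])
    return s
def ray(s,uv):
    p=cv2.undistortPoints(np.array([[uv]],float),np.array(s['mtx']),np.array(s['distortion']))[0,0]
    T=np.array(s['world_to_cam']);R=T[:3,:3];t=T[:3,3]
    return -R.T@t, R.T@np.array([p[0],-p[1],-1.])
def onz(s,uv,z=0.):
    o,d=ray(s,uv); return o+d*(z-o[2])/d[2]
def proj(s,P):
    T=np.array(s['world_to_cam']);c=(T[:3,:3]@np.atleast_2d(P).T).T+T[:3,3]
    c=c*[1,-1,-1]
    return cv2.projectPoints(c,np.zeros(3),np.zeros(3),np.array(s['mtx']),np.array(s['distortion']))[0][:,0]
E
python3 - <<'E'
from h import *
np.set_printoptions(precision=3,suppress=True)
for n in ('top','side'):
    s=snap(n,n+'0.png')
    T=np.array(s['world_to_cam']);print(n,-T[:3,:3].T@T[:3,3])
    for q in ('carton_a','dispatch_line','motor_a','flux_tin','kapton_roll'):
        for d in manip.look_for(s,q):
            if d['conf']>.3:
                b=d['box'];print(q,round(d['conf'],2),b,onz(s,(b[0]+b[2]/2,b[1]+b[3]/2)))
print(manip.sense())
E
```

```text
pics
top [0.458 0.145 0.914]
carton_a 0.89 [248.9, 246.7, 38.2, 27.0] [0.511 0.276 0.   ]
carton_a 0.8 [323.3, 263.9, 43.4, 29.3] [0.473 0.113 0.   ]
dispatch_line 0.69 [240.3, 172.5, 118.1, 76.3] [0.617 0.21  0.   ]
motor_a 0.71 [380.7, 241.1, 13.4, 14.3] [0.537 0.024 0.   ]
flux_tin 0.96 [202.8, 251.1, 23.2, 20.9] [0.508 0.389 0.   ]
flux_tin 0.37 [321.5, 264.5, 42.4, 27.7] [0.473 0.118 0.   ]
kapton_roll 0.77 [406.2, 222.2, 30.3, 26.9] [ 0.563 -0.048  0.   ]
side [ 0.164 -0.489  0.435]
carton_a 0.82 [264.9, 246.6, 43.9, 71.2] [0.512 0.179 0.   ]
carton_a 0.73 [243.0, 209.2, 40.3, 64.4] [0.546 0.347 0.   ]
dispatch_line 0.87 [328.9, 230.8, 12.0, 70.5] [0.617 0.189 0.   ]
dispatch_line 0.66 [263.9, 246.8, 42.4, 71.6] [0.508 0.179 0.   ]
motor_a 0.56 [341.0, 305.7, 19.6, 17.4] [0.553 0.043 0.   ]
flux_tin 0.52 [227.6, 225.3, 19.0, 15.4] [0.516 0.41  0.   ]
kapton_roll 0.93 [373.3, 319.9, 39.4, 32.9] [ 0.575 -0.034  0.   ]
{'t': 0.6, 'q': array([ 1.03 ,  0.527,  1.433, -0.   ,  1.181, -0.178]), 'qd': array([ 0.001, -0.   ,  0.001, -0.   , -0.001, -0.001]), 'tau': array([ -0.   , -44.205, -17.833,  -0.   ,   0.001,   0.   ]), 'tcp_pos': array([0.221, 0.585, 0.231]), 'tool_rot': array([ 0.18 ,  0.984, -0.   , -0.   ]), 'force': array([ 1.179,  1.448, -0.689]), 'ft_torque': array([-0.007,  0.002, -0.01 ]), 'gripper_force': 0.0, 'finger_gap': 1.0039477403972963}
```

Run:
```python
import cv2
a=cv2.imread('pics/top0.png')[140:320,180:460];b=cv2.imread('pics/side0.png')[180:370,200:430]
a=cv2.resize(a,(798,513),interpolation=3)
cv2.imwrite('pics/t0c.png',a);cv2.imwrite('pics/s0c.png',cv2.resize(b,(690,570),interpolation=3))
```

```text
(no output)
```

View pics/t0c.png

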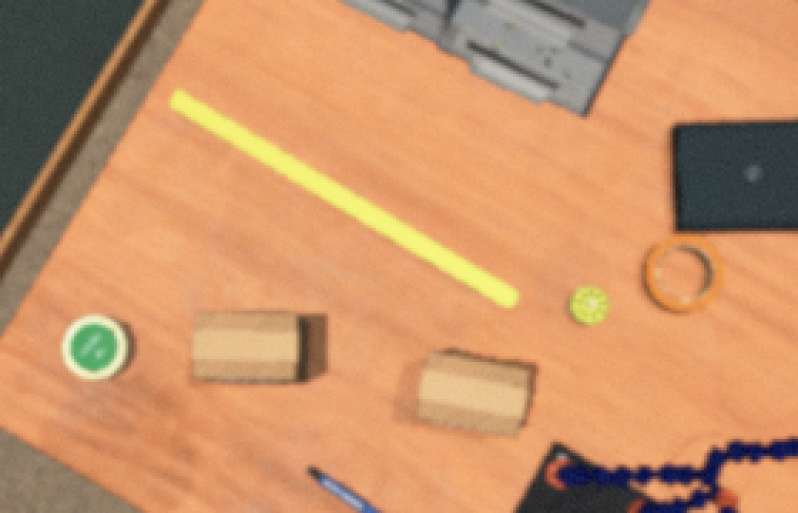

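View pics/s0c.png

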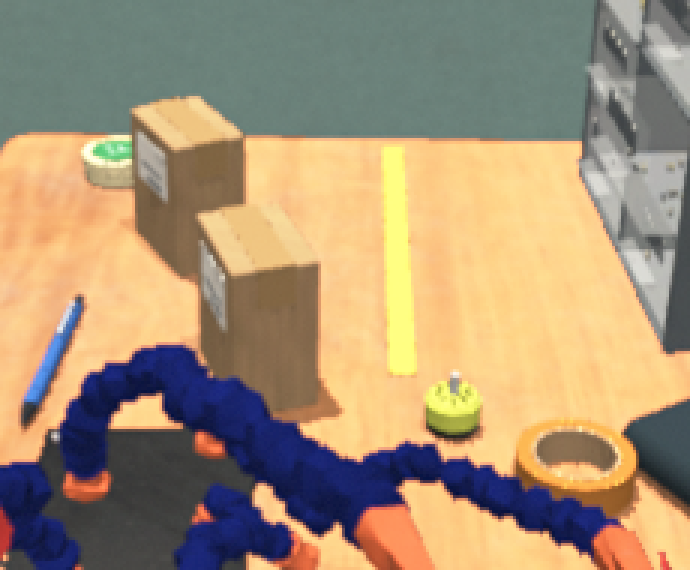

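The top crop shows the line from (178,98) to (515,298), cartons at (250,347) and (475,392), and a blue helping-hand gadget at the lower right. I'll fit the carton poses from their silhouettes.

```bash
cat >> h.py <<'E'
from scipy.optimize import minimize
def hullmask(s,x,y,yaw,lying=False):
    # centre of footprint, yaw of carton x axis
    dx,dz=(.085,.046) if lying else (.046,.085)
    c,n=np.cos(yaw),np.sin(yaw)
    P=[[x+c*a-n*b,y+n*a+c*b,z] for a in(-dx/2,dx/2) for b in(-.035,.035) for z in(0,dz)]
    h=cv2.convexHull((proj(s,np.array(P))*16).astype(np.int32))
    m=np.zeros((480,640),np.uint8);cv2.fillConvexPoly(m,h,255,cv2.LINE_AA,4);return m/255.
def fit(views,p0,lying=False):
    # views: list of (snapshot, mask)
    def f(p):
        e=0
        for s,m in views:
            h=hullmask(s,*p,lying); e+=1-np.minimum(h,m).sum()/np.maximum(h,m).sum()
        return e
    best=None
    for yaw in(-.3,-.1,.1,.3):
        q=[p0[0],p0[1],p0[2]+yaw]
        r=minimize(f,q,method='Nelder-Mead',options=dict(initial_simplex=[q,[q[0]+.02,q[1],q[2]],[q[0],q[1]+.02,q[2]],[q[0],q[1],q[2]+.15]],maxiter=150))
        if best is None or r.fun<best.fun: best=r
    return best.x,best.fun
E
python3 - <<'E'
from h import *
np.set_printoptions(precision=3,suppress=True)
t=snap('top');s=snap('side')
mt=[d for d in manip.silhouettes(t,'carton_a') if d['conf']>.5]
ms=[d for d in manip.silhouettes(s,'carton_a') if d['conf']>.5]
L=min(mt,key=lambda d:d['box'][0]);R=max(mt,key=lambda d:d['box'][0])
print(len(mt),len(ms))
print('L top',fit([(t,L['pixels'])],[.5,.27,0]))
print('R top',fit([(t,R['pixels'])],[.47,.115,0]))
Rs=max(ms,key=lambda d:d['box'][0])
print('R both',fit([(t,R['pixels']),(s,Rs['pixels'])],[.47,.115,0]))
a=onz(t,(180+178/2.85,140+98/2.85));b=onz(t,(180+515/2.85,140+298/2.85))
print('line',a,b,(a+b)/2,np.arctan2(-(a-b)[0],(a-b)[1]))
a=onz(s,(200+393/3,180+147/3));b=onz(s,(200+402/3,180+374/3))
print('line side',a,b,(a+b)/2)
E
```

```text
2 2
L top (array([ 0.505,  0.269, -0.042]), np.float64(0.07602330869812379))
R top (array([ 0.473,  0.115, -0.182]), np.float64(0.06504206602347473))
R both (array([ 0.474,  0.115, -0.201]), np.float64(0.2584511699441179))
line [0.696 0.333 0.   ] [0.544 0.08  0.   ] [0.62  0.207 0.   ] -0.539076817541295
line side [0.701 0.336 0.   ] [0.545 0.079 0.   ] [0.623 0.207 0.   ]
```

View pics/top0.png

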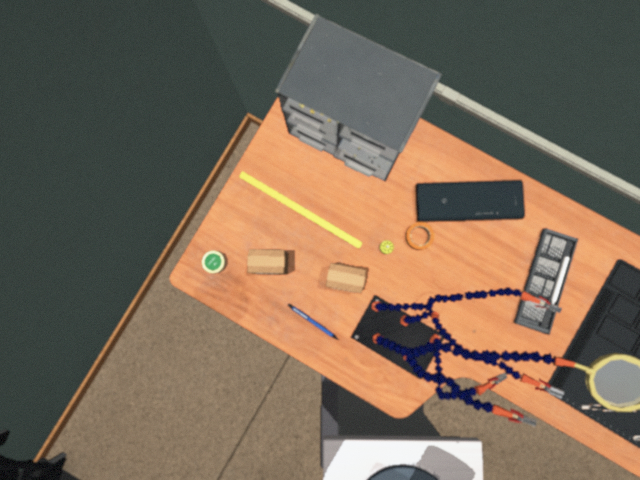

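>>> {"method": "servo_tool", "body": {
  "commands": [0,0,0,0,0,-0.017,-0.3,0,0,0,0,0,-0.017,-0.3,0,0,0,0,0,-0.017,-0.3,0,0,0,0,0,0,-0.3]
}}

```text
t: 1.13
tcp_pos: [0.2212, 0.5845, 0.2313]
tool_rot: [0.02, 1.0, -0.0, 0.0]
force: [0.9, 0.0, 0.4]
finger_gap: 0.454
gripper_force: 0.0
```

```bash
cat >> h.py <<'E'
from scipy.spatial.transform import Rotation as Ro
def togo(target):
    s=manip.sense();R=Ro.from_quat(s['tool_rot']).as_matrix()
    d=R.T@(np.array(target)-s['tcp_pos'])
    print('t',s['t'],'tcp',s['tcp_pos'],'yaw(ex)',np.arctan2(-R[1,0],-R[0,0]),'share',d/.5,'rows>=',np.linalg.norm(d)/.0417,'F',s['force'],'gap',s['finger_gap'])
E
python3 - <<'E'
from h import *
np.set_printoptions(precision=4,suppress=True)
togo([.42,.272,.2])
import pickle
t=snap('top');s=snap('side')
for z in (0,.03,.06,.1,.15): 
    P=onz(s,(257,297),z); print(z,P,proj(t,P))
E
```

```text
t 1.1333 tcp [0.2212 0.5845 0.2313] yaw(ex) -0.03955973302893143 share [-0.422  -0.6088  0.0627] rows>= 8.91433448670395 F [0.8582 0.0227 0.3599] gap 0.4543109948687517
0 [0.4466 0.1594 0.    ] [[323.0222 290.9921]]
0.03 [0.427  0.1147 0.03  ] [[344.8833 300.9386]]
0.06 [0.4075 0.07   0.06  ] [[368.4359 311.6621]]
0.1 [0.3815 0.0104 0.1   ] [[402.8538 327.3464]]
0.15 [ 0.349  -0.0641  0.15  ] [[451.6445 349.6081]]
```

>>> {"method": "servo_tool", "body": {
  "commands": [-0.0384,-0.0553,0.0057,0,0,0,-0.3,-0.0384,-0.0553,0.0057,0,0,0,-0.3,-0.0384,-0.0553,0.0057,0,0,0,-0.3,-0.0384,-0.0553,0.0057,0,0,0,-0.3,-0.0384,-0.0553,0.0057,0,0,0,-0.3,-0.0384,-0.0553,0.0057,0,0,0,-0.3,-0.0384,-0.0553,0.0057,0,0,0,-0.3,-0.0384,-0.0553,0.0057,0,0,0,-0.3,-0.0384,-0.0553,0.0057,0,0,0,-0.3,-0.0384,-0.0553,0.0057,0,0,0,-0.3,-0.0384,-0.0553,0.0057,0,0,0,-0.3,0,0,0,0,0,0,-0.3]
}}

```text
t: 2.23
tcp_pos: [0.4231, 0.2679, 0.1998]
tool_rot: [0.025, 1.0, -0.001, 0.001]
force: [0.7, -0.5, 0.6]
finger_gap: 0.352
gripper_force: 0.0
```

Run:
```python
from h import *
np.set_printoptions(precision=4,suppress=True)
togo([.445,.271,.06])
s=snap('side','s1.png');cv2.imwrite('pics/s1c.png',cv2.resize(s['img'][100:370,180:450,::-1],(590,590),interpolation=3))
```

```text
t 2.2333 tcp [0.4231 0.2679 0.1998] yaw(ex) -0.04906173421051994 share [-0.0428  0.0088  0.2797] rows>= 3.3948111539352657 F [ 0.7077 -0.4767  0.6144] gap 0.3524560726444716
```

View pics/s1c.png

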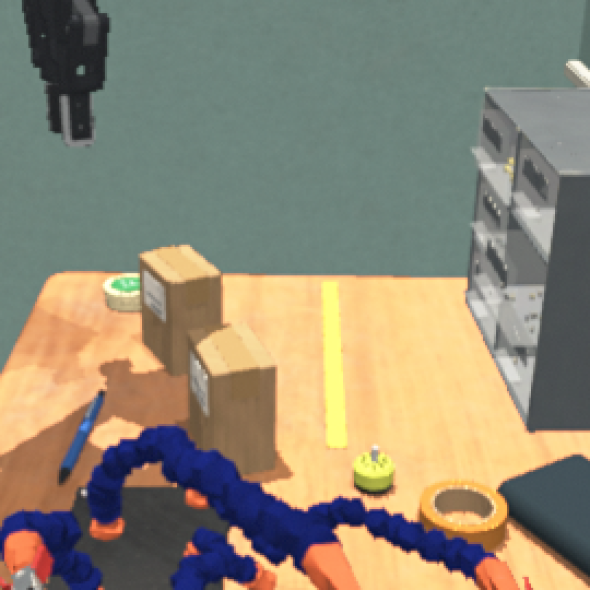

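>>> {"method": "servo_tool", "body": {
  "commands": [-0.004,0.001,0.055,0,0,0,-0.3,-0.004,0.001,0.055,0,0,0,-0.3,-0.004,0.001,0.055,0,0,0,-0.3,-0.004,0.001,0.055,0,0,0,-0.3,-0.004,0.001,0.05,0,0,0,-0.3,0,0,0,0,0,0,-0.3]
}}

```text
t: 2.78
tcp_pos: [0.4269, 0.274, 0.0612]
tool_rot: [0.021, 1.0, -0.001, -0.004]
force: [-0.5, -0.9, -0.8]
finger_gap: 0.355
gripper_force: 0.0
```

>>> {"method": "servo_tool", "body": {
  "commands": [-0.01,0,0,0,0,0,-0.3,-0.01,0,0,0,0,0,-0.3,-0.01,0,0,0,0,0,-0.3,-0.008,0,0,0,0,0,-0.3,-0.008,0,0,0,0,0,-0.3,-0.008,0,0,0,0,0,-0.3,-0.008,0,0,0,0,0,-0.3,-0.008,0,0,0,0,0,-0.3,-0.008,0,0,0,0,0,-0.3,-0.008,0,0,0,0,0,-0.3,-0.008,0,0,0,0,0,-0.3,-0.008,0,0,0,0,0,-0.3]
}}

```text
t: 3.78
tcp_pos: [0.4804, 0.2718, 0.0648]
tool_rot: [0.021, 1.0, -0.0, -0.001]
force: [-0.7, 0.6, 0.9]
finger_gap: 0.352
gripper_force: 0.6
```

Run:
```python
from h import *
np.set_printoptions(precision=4,suppress=True)
togo([.525,.268,.06])
s=snap('side','s2.png');cv2.imwrite('pics/s2c.png',cv2.resize(s['img'][150:320,200:370,::-1],(510,510),interpolation=3))
```

```text
t 3.7833 tcp [0.4804 0.2718 0.0648] yaw(ex) -0.04138405416628868 share [-0.0894 -0.0038  0.0095] rows>= 1.0791348141796773 F [-0.6535  0.6015  0.8699] gap 0.3517505788670596
```

View pics/s2c.png

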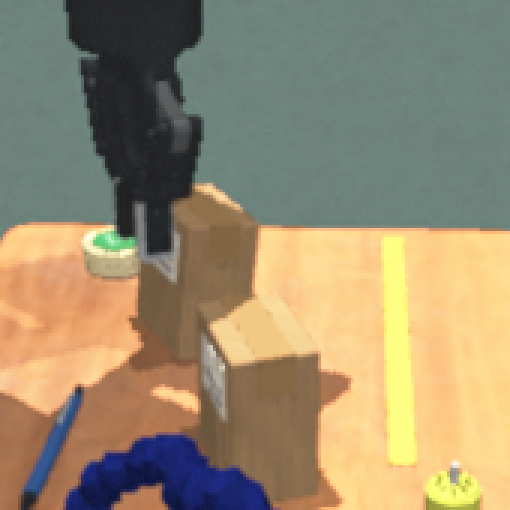

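The far carton has just begun to tip, with the fingers on its label. I'll continue the push.

>>> {"method": "servo_tool", "body": {
  "commands": [-0.008,0,0,0,0,0,-0.3,-0.008,0,0,0,0,0,-0.3,-0.008,0,0,0,0,0,-0.3,-0.008,0,0,0,0,0,-0.3,-0.008,0,0,0,0,0,-0.3,-0.008,0,0,0,0,0,-0.3,-0.008,0,0,0,0,0,-0.3,-0.008,0,0,0,0,0,-0.3,-0.008,0,0,0,0,0,-0.3,-0.008,0,0,0,0,0,-0.3,-0.008,0,0,0,0,0,-0.3,-0.004,0,0,0,0,0,-0.3]
}}

```text
t: 4.83
tcp_pos: [0.5275, 0.27, 0.065]
tool_rot: [0.021, 1.0, 0.0, 0.0]
force: [0.2, 0.5, -0.6]
finger_gap: 0.349
gripper_force: 0.0
```

Run:
```python
from h import *
np.set_printoptions(precision=4,suppress=True)
togo([.4,.268,.13])
s=snap('side','s3.png');cv2.imwrite('pics/s3c.png',cv2.resize(s['img'][150:320,200:370,::-1],(510,510),interpolation=3))
```

```text
t 4.8333 tcp [0.5275 0.27   0.065 ] yaw(ex) -0.04154964390990031 share [ 0.2545 -0.0145 -0.1302] rows>= 3.4319678048618174 F [ 0.2492  0.4711 -0.627 ] gap 0.3489071954994459
```

View pics/s3c.png

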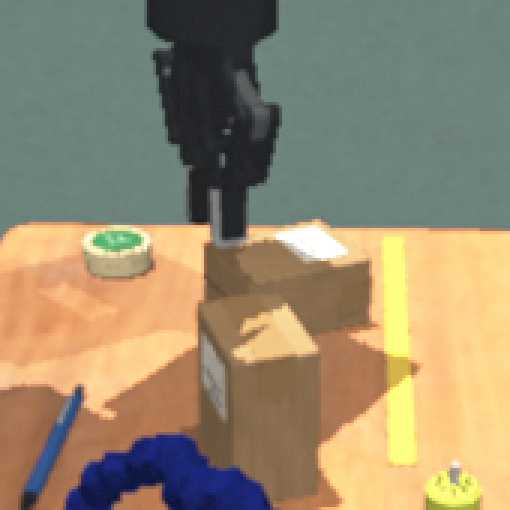

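>>> {"method": "servo_tool", "body": {
  "commands": [0.03,0,-0.04,0,0,0,-0.3,0.04,0,-0.04,0,0,0,-0.3,0.04,0,-0.04,0,0,0,-0.3,0.04,0,-0.04,0,0,0,-0.3,0.04,0,-0.04,0,0,0,-0.3,0,0,0,0,0,0,-0.3,0,0,0,0,0,0,-0.3]
}}

```text
t: 5.47
tcp_pos: [0.4316, 0.2743, 0.166]
tool_rot: [0.02, 1.0, 0.0, 0.001]
force: [0.7, 0.6, 0.2]
finger_gap: 0.348
gripper_force: 0.0
```

Run:
```python
from h import *
np.set_printoptions(precision=4,suppress=True)
togo([.41,.127,.165])
s=snap('side','s4.png');t=snap('top')
cv2.imwrite('pics/s4c.png',cv2.resize(s['img'][200:320,220:360,::-1],(700,600),interpolation=3))
for v in(s,t):
    print([(round(d['conf'],2),d['box']) for d in manip.look_for(v,'stamp')])
mt=[d for d in manip.silhouettes(t,'carton_a') if d['conf']>.4]
for d in mt: print(d['conf'],d['box'])
L=min(mt,key=lambda d:d['box'][0])
p,f=fit([(t,L['pixels'])],[.57,.267,0],True);print('L',p,f)
print('lineframe',np.array([[.857,-.515],[.515,.857]])@(p[:2]-[.621,.207]))
```

```text
t 5.4667 tcp [0.4316 0.2743 0.166 ] yaw(ex) -0.040161263553710434 share [ 0.0314 -0.2961  0.0017] rows>= 3.5702372568768994 F [0.6658 0.6079 0.1685] gap 0.3475361835237308
[(0.69, [266.1, 246.9, 42.1, 72.7])]
[(0.74, [324.0, 262.2, 42.7, 29.7])]
0.85 [324.5, 262.6, 38.7, 31.6]
0.8 [253.1, 203.1, 38.8, 46.8]
L [ 0.5719  0.2669 -0.0353] 0.06204157111872166
lineframe [-0.0729  0.026 ]
```

View pics/s4c.png

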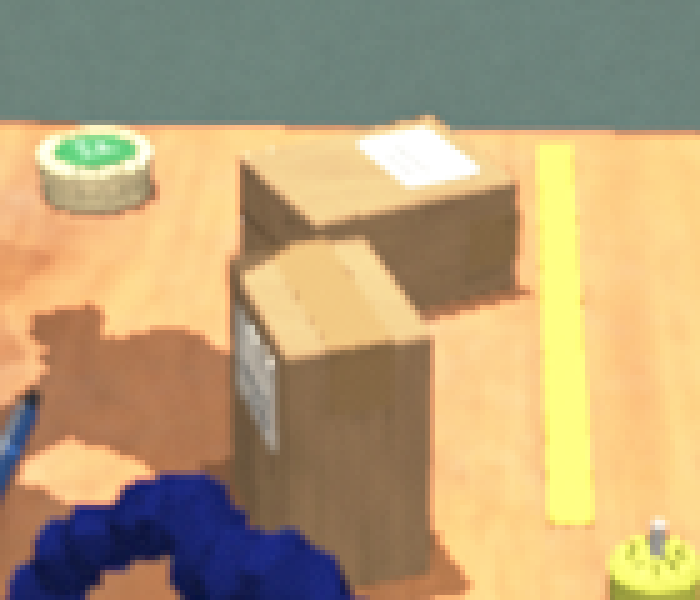

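Run:
```python
from h import *
im=cv2.imread('pics/s4.png')[:,:,::-1].astype(int)
s=snap('side');c,n=np.cos(-.035),np.sin(-.035)
f=np.array([.5719-.0425*c,.2669-.0425*n])
hsv=cv2.cvtColor(s['img'],cv2.COLOR_RGB2HSV)
for dz in (.038,.034,.028,.023,.015):
  for b in(.03,.012,0,-.012,-.03):
    P=[f[0]-n*b,f[1]+c*b,dz];u=proj(s,[P])[0];print(dz,b,u.round(1),s['img'][int(round(u[1])),int(round(u[0]))],end=' | ')
  print()
t=snap('top')
for d in manip.look_for(t,'dispatch_line')[:1]: print(d)
# line mask centre refinement
for v in(t,s):
  h=cv2.cvtColor(v['img'],cv2.COLOR_RGB2HSV);m=cv2.inRange(h,(25,120,150),(34,255,255))
  k,lab,st,_=cv2.connectedComponentsWithStats(m);i=1+np.argmax(st[1:,4]);ys,xs=np.where(lab==i)
  W=np.array([onz(v,(x,y))[:2] for x,y in zip(xs,ys)]);r=cv2.minAreaRect(W.astype(np.float32)*1000);print(st[i],r,W.mean(0))
```

```text
0.038 0.03 [266.3 234.7] [255 219 153] | 0.038 0.012 [270.2 238.3] [123  99  72] | 0.038 0 [272.8 240.8] [124  98  70] | 0.038 -0.012 [275.5 243.3] [125  99  73] | 0.038 -0.03 [279.7 247.2] [132 104  74] | 
0.034 0.03 [266.4 236.6] [255 218 149] | 0.034 0.012 [270.2 240.3] [124  99  71] | 0.034 0 [272.9 242.7] [121  96  70] | 0.034 -0.012 [275.5 245.3] [125  99  72] | 0.034 -0.03 [279.7 249.2] [240 195 128] | 
0.028 0.03 [266.4 239.5] [255 220 149] | 0.028 0.012 [270.3 243.1] [111  88  63] | 0.028 0 [272.9 245.6] [115  90  65] | 0.028 -0.012 [275.6 248.2] [129 101  72] | 0.028 -0.03 [279.7 252.1] [242 201 132] | 
0.023 0.03 [266.5 241.8] [255 222 147] | 0.023 0.012 [270.3 245.5] [119  94  68] | 0.023 0 [272.9 248.1] [117  93  65] | 0.023 -0.012 [275.6 250.6] [244 202 132] | 0.023 -0.03 [279.7 254.6] [242 201 132] | 
0.015 0.03 [266.6 245.6] [254 196 140] | 0.015 0.012 [270.4 249.3] [121  99  71] | 0.015 0 [273.  251.9] [233 188 134] | 0.015 -0.012 [275.7 254.5] [243 204 136] | 0.015 -0.03 [279.8 258.5] [241 200 131] | 
{'box': [239.1, 172.7, 119.7, 74.8], 'conf': 0.86}
[240 172  86  57 492] ((641.64453125, 245.06207275390625), (217.54005432128906, 15.083221435546875), 58.87703323364258) [0.65245389 0.26333455]
[327 229  12  76 608] ((622.7249755859375, 208.70962524414062), (298.83477783203125, 15.289531707763672), 58.95987319946289) [0.61178126 0.190466  ]
```

No red on the far carton's underside: the visible pixels at its middle are all brown. The near carton is therefore the stamped one, so I'll tip that next.

>>> {"method": "servo_tool", "body": {
  "commands": [0.012,-0.05,0,0,0,0.008,-0.3,0.012,-0.05,0,0,0,0.008,-0.3,0,-0.05,0,0,0,0.008,-0.3,0,-0.05,0,0,0,0,-0.3,0,-0.05,0,0,0,0,-0.3,0,-0.04,0,0,0,0,-0.3,0,0,0,0,0,0,-0.3,0,0,0,0,0,0,-0.3]
}}

```text
t: 6.53
tcp_pos: [0.3998, 0.1307, 0.1648]
tool_rot: [0.097, 0.995, 0.0, -0.0]
force: [-0.2, -1.4, 0.1]
finger_gap: 0.345
gripper_force: 0.0
```

Run:
```python
from h import *
np.set_printoptions(precision=4,suppress=True)
togo([.422,.125,.065])
```

```text
t 6.5333 tcp [0.3998 0.1307 0.1648] yaw(ex) -0.1949476888636098 share [-0.0459 -0.0026  0.1997] rows>= 2.4565602019716257 F [-0.1812 -1.45    0.1383] gap 0.34525855166369496
```

>>> {"method": "servo_tool", "body": {
  "commands": [-0.016,-0.001,0.04,0,0,0,-0.3,-0.016,-0.001,0.05,0,0,0,-0.3,-0.014,0,0.05,0,0,0,-0.3,0,0,0.05,0,0,0,-0.3,0,0,0.01,0,0,0,-0.3,0,0,0,0,0,0,-0.3,0,0,0,0,0,0,-0.3]
}}

```text
t: 7.12
tcp_pos: [0.4219, 0.1266, 0.0651]
tool_rot: [0.096, 0.995, 0.0, -0.0]
force: [0.6, 0.1, -0.2]
finger_gap: 0.351
gripper_force: 0.0
```

>>> {"method": "servo_tool", "body": {
  "commands": [-0.008,0,0,0,0,0,-0.3,-0.008,0,0,0,0,0,-0.3,-0.008,0,0,0,0,0,-0.3,-0.008,0,0,0,0,0,-0.3,-0.008,0,0,0,0,0,-0.3,-0.008,0,0,0,0,0,-0.3,-0.008,0,0,0,0,0,-0.3,-0.008,0,0,0,0,0,-0.3,-0.008,0,0,0,0,0,-0.3,-0.008,0,0,0,0,0,-0.3,-0.008,0,0,0,0,0,-0.3,-0.008,0,0,0,0,0,-0.3]
}}

```text
t: 8.12
tcp_pos: [0.4698, 0.1167, 0.0649]
tool_rot: [0.096, 0.995, 0.0, 0.0]
force: [0.2, -0.0, 0.1]
finger_gap: 0.344
gripper_force: 0.1
```

>>> {"method": "servo_tool", "body": {
  "commands": [-0.008,0,0,0,0,0,-0.3,-0.008,0,0,0,0,0,-0.3,-0.008,0,0,0,0,0,-0.3,-0.008,0,0,0,0,0,-0.3,-0.008,0,0,0,0,0,-0.3,-0.008,0,0,0,0,0,-0.3,0,0,0,0,0,0,-0.3,0,0,0,0,0,0,-0.3]
}}

```text
t: 8.78
tcp_pos: [0.4928, 0.1122, 0.0649]
tool_rot: [0.096, 0.995, 0.0, 0.0]
force: [-0.7, -0.6, 0.7]
finger_gap: 0.352
gripper_force: 0.0
```

```bash
cat > m.py <<'E'
from h import *
np.set_printoptions(precision=4,suppress=True)
def measure(lying=True,p0=(.54,.103,-.19),views='top'):
    M=np.array([[np.cos(-.542),np.sin(-.542)],[-np.sin(-.542),np.cos(-.542)]])
    s=snap(views,None)
    mt=[d for d in manip.silhouettes(s,'carton_a') if d['conf']>.4]
    for d in mt: print(round(d['conf'],2),d['box'])
    R=max(mt,key=lambda d:d['box'][0])
    p,f=fit([(s,R['pixels'])],p0,lying)
    print('R',p,f,'lineframe',M@(p[:2]-[.6225,.208]))
E
python3 - <<'E'
from m import *
togo([.5,.1,.065])
measure()
s=snap('side','s5.png');cv2.imwrite('pics/s5c.png',cv2.resize(s['img'][200:340,220:380,::-1],(640,560),interpolation=3))
E
```

```text
t 8.7833 tcp [0.4928 0.1122 0.0649] yaw(ex) -0.19232157621076382 share [-0.0188 -0.0212 -0.0001] rows>= 0.3395448577870957 F [-0.6663 -0.5792  0.6792] gap 0.35221262784995283
0.86 [253.5, 202.6, 37.4, 48.8]
0.69 [336.5, 224.5, 33.3, 7.2]
R [ 0.5413  0.1039 -0.1498] 0.8785336547808842 lineframe [-0.0159 -0.1311]
```

View pics/s5c.png

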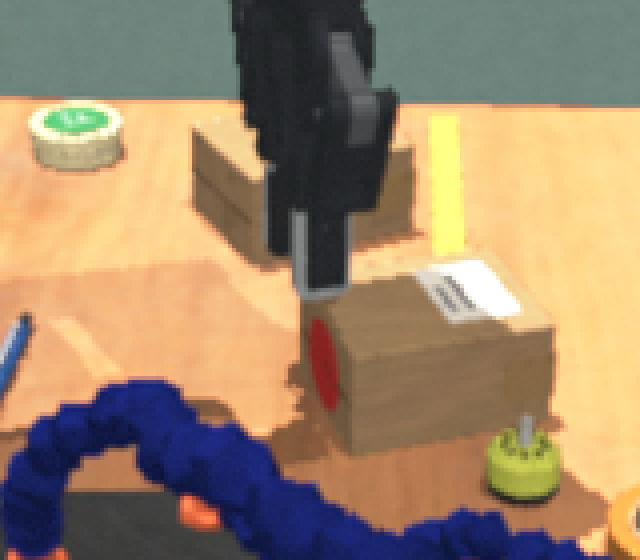

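The red stamp shows on the near carton, which now lies on its back. I'll retract and measure.

>>> {"method": "servo_tool", "body": {
  "commands": [0.03,0,-0.03,0,0,0,-0.3,0.04,0,-0.03,0,0,0,-0.3,0.04,0,-0.03,0,0,0,-0.3,0.04,0,-0.03,0,0,0,-0.3,0.02,0,0,0,0,0,-0.3,0,0,0,0,0,0,-0.3,0,0,0,0,0,0,-0.3]
}}

```text
t: 9.52
tcp_pos: [0.4094, 0.1286, 0.1249]
tool_rot: [0.096, 0.995, 0.0, 0.0]
force: [-0.3, 0.8, 0.9]
finger_gap: 0.349
gripper_force: 0.0
```

Run:
```python
from m import *
togo([.45,.12,.02])
measure();measure(views='side')
```

```text
t 9.5167 tcp [0.4094 0.1286 0.1249] yaw(ex) -0.19161961922086024 share [-0.0828 -0.0014  0.2098] rows>= 2.704901346744043 F [-0.256   0.8443  0.8851] gap 0.3485950406238028
0.83 [252.3, 203.4, 40.4, 48.7]
0.64 [328.6, 223.8, 43.4, 47.6]
R [ 0.5391  0.1032 -0.2024] 0.05838454572309959 lineframe [-0.0174 -0.1328]
0.72 [268.7, 218.5, 55.8, 46.0]
0.71 [293.7, 260.0, 67.2, 51.9]
R [ 0.5448  0.1056 -0.2437] 0.08676427537810316 lineframe [-0.0137 -0.1278]
```

>>> {"method": "servo_tool", "body": {
  "commands": [-0.03,0,0.02,0,0,0,-0.3,-0.035,0,0.04,0,0,0,-0.3,-0.035,0,0.05,0,0,0,-0.3,0,0,0.05,0,0,0,-0.3,0,0,0.04,0,0,0,-0.3,0,0,0,0,0,0,-0.3,0,0,0,0,0,0,-0.3]
}}

```text
t: 10.3
tcp_pos: [0.4577, 0.1187, 0.0237]
tool_rot: [0.096, 0.995, -0.0, -0.002]
force: [0.6, -0.4, -0.1]
finger_gap: 0.353
gripper_force: 0.0
```

>>> {"method": "servo_tool", "body": {
  "commands": [-0.008,0,0,0,0,0,-0.3,-0.008,0,0,0,0,0,-0.3,-0.008,0,0,0,0,0,-0.3,-0.008,0,0,0,0,0,-0.3,-0.008,0,0,0,0,0,-0.3,-0.008,0,0,0,0,0,-0.3,-0.008,0,0,0,0,0,-0.3,-0.008,0,0,0,0,0,-0.3,0,0,0,0,0,0,-0.3,0,0,0,0,0,0,-0.3]
}}

```text
t: 11.13
tcp_pos: [0.4899, 0.1127, 0.0249]
tool_rot: [0.096, 0.995, -0.0, 0.0]
force: [-0.4, 0.4, 0.2]
finger_gap: 0.346
gripper_force: 0.0
```

Run:
```python
from m import *
togo([.504,.111,.025])
measure(views='side')
```

```text
t 11.1333 tcp [0.4899 0.1127 0.0249] yaw(ex) -0.1922474869455928 share [-0.0284  0.002  -0.0002] rows>= 0.3414907851441184 F [-0.4323  0.3868  0.2466] gap 0.3459291092026565
0.97 [266.8, 225.4, 56.5, 39.7]
0.86 [297.8, 260.5, 65.4, 51.4]
R [ 0.5509  0.0987 -0.5226] 0.17564753869460614 lineframe [-0.005  -0.1305]
```

>>> {"method": "servo_tool", "body": {
  "commands": [-0.008,0,0,0,0,0,-0.3,-0.008,0,0,0,0,0,-0.3,-0.006,0,0,0,0,0,-0.3,0,0,0,0,0,0,-0.3,0,0,0,0,0,0,-0.3,0.01,0,0,0,0,0,-0.3,0.04,0,0,0,0,0,-0.3,0.04,0,-0.04,0,0,0,-0.3,0.04,0,-0.06,0,0,0,-0.3,0.02,0,-0.06,0,0,0,-0.3,0,0,-0.04,0,0,0,-0.3,0,0,0,0,0,0,-0.3]
}}

```text
t: 12.23
tcp_pos: [0.4278, 0.1255, 0.1282]
tool_rot: [0.095, 0.995, 0.0, 0.003]
force: [0.2, -0.5, 0.2]
finger_gap: 0.352
gripper_force: 0.0
```

Run:
```python
from m import *
togo([.504,.111,.025])
measure();measure(views='side')
```

```text
t 12.2333 tcp [0.4278 0.1255 0.1282] yaw(ex) -0.19121670745889563 share [-0.1538  0.0002  0.2075] rows>= 3.097301407508311 F [ 0.1729 -0.5408  0.1579] gap 0.35179322603967733
0.75 [329.2, 217.0, 42.7, 45.7]
0.75 [251.7, 205.6, 38.8, 44.1]
R [ 0.5524  0.101  -0.191 ] 0.0757128786488861 lineframe [-0.0048 -0.1278]
0.88 [267.6, 221.8, 55.2, 44.0]
0.76 [301.4, 256.8, 64.8, 54.4]
R [ 0.5576  0.1013 -0.276 ] 0.08681901910153 lineframe [-0.0006 -0.1249]
```

```bash
python3 -c "
from station import manip
print(manip.sign_off())"
```

```text
the job is handed in; nothing more can be done
None
```

I tipped both cartons onto their backs and pushed the stamped one (the right-hand one) onto the yellow line, then handed the job in; no verdict came back. My last measurement put its middle 1–5 mm short of the line's centre and about 126 mm along it (limits 15 and 140 mm), with the other carton left where it fell, about 73 mm short, and no contact with the motor, tin or tape roll.

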